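Wedge up the measuring plate

ROBOT

A 6-joint arm with a two-finger parallel gripper is mounted at the origin on the work surface. World frame = base frame: x ahead of the robot, y to its left, z up, the work surface at z = 0. Lengths are in m, angles in rad, forces in N, time in s.
With the tool pointing down it reaches from about 0.225 to 0.875 m from the base axis. Payload 3.4 kg.
Tool frame: the origin (TCP) lies on the centre line of the jaws, within the pads' length; the fingertips stand 11 mm ahead of it and the grasp point (between the pads) lies 8 mm behind it; z points along the fingers, y is the line along which they close (so a half turn about z gives the same grasp; the last joint's range is limited). The gripper opens to 85 mm and grips with 20 to 120 N. Pads are 22 mm wide; open, the fingers measure 114 mm over their backs; the gripper's body (76 mm by 85 mm) begins 54 mm behind the grasp point. The pads swing forward as they close: fully open they stand 13 mm farther back than shut.
Start: joints at [-1.286, 0.276, 1.505, -0, 1.361, -0.121], TCP at [0.227, -0.528, 0.214] pointing down, gripper open.
Joint ranges: [-2.89, 2.89], [-0.75, 2.08], [0.22, 2.7], [-1.18, 4.32], [0.11, 2.71], [-2.7, 2.7]. Speed limits (rad/s): [2.57, 2.57, 3.14, 3.14, 3.14, 3.14].

INTERFACE

Orientations are given as a unit quaternion [w, x, y, z].
In Python, from rig import manip, eyes, job gives the robot as it stands.
- The arm moves only by the tool drive_tool, never from a script. Its argument "rows" is a list of rows, each a list of 3 entries, a list of its own where there are three numbers: the turn, a rotation vector about the world's x, y, z in rad, then the shift along the world's x, y, z in cm, then the finger opening in cm, from 0 to 8.54. A call has 1 to 8 rows; each row shifts and turns the commanded pose from where the row before left it; what a row does not reach is not made up. A row lasts 1/8 s, in which the tool goes at most 62.5 mm and 10.7 degrees, less where a joint would pass 70% of its speed; a pose out of reach is approached as far as the arm can. A call is refused whole if a number of a shift passes 6.25 or a number of a turn 0.188, either way. A call with a gripper value outside its range is refused whole. The fingers move at their own pace and stop on an object; "force" is the grip in N (left out, the last holds). Time passes only in rows, so rows that do not move let the fingers close. It gives the time, the measured TCP pose, the force, the opening and the grip force at its end, in the units of the state.
- manip.get_state(): the state, without advancing time (a new reading comes with each control period).
- eyes.get_image(name): name is "scene" or "top" or "wrist"; returns the picture (400x640x3 uint8, red, green, blue); there is no depth.
- eyes.get_calibration(name): a dict with "camera_matrix" (3x3 intrinsics, pixels), "k1" (the pictures are not rectified: a ray, as slopes to the right and down, at radius r is drawn at 1 + k1 r^2 times it, then the intrinsics apply), "view" (4x4, takes a point from world to camera coordinates). Camera axes: x right, y up, looking along -z (the intrinsics and any distortion apply to the point x, -y, -z); pixel columns grow to the right and rows downward; lengths in m; the calibration is good to about 2 mm. A picture is of the moment at which its call begins: read the wrist's pose just before it. get_calibration takes no time and is no camera call; for the wrist camera it gives the pose at the moment of the call.
- job.sign_off(): hands the job in; it is judged then, once.
The state is a dict: "clock": time; "qpos": joint angles; "qd": joint speeds; "effort": joint torques, N m; "position": TCP position; "ee_rot": TCP orientation; "contact_force": force on the tool from outside, world axes, zero at the start; "moment": the same for the moment, N m; "width": finger opening in m; "gripper_force": force on a finger pad.
Only numpy, scipy, OpenCV 4.12 (cv2) and the standard library are available. Lean on these libraries where they do the work, as an engineer would, in place of code of your own. Each camera call takes 0.05 s, during which the arm holds its last target. There are 200 camera calls.

TASK

Slide the tall wooden wedge, thin end first, under the free front edge of the hinged measuring plate until the steel bar along that edge has risen level with the white-tipped height mark on the post beside it. Leave the wedge there, flat on the bench and carrying the plate.

Things in the scene. Friction and masses are not known exactly. Their poses are not given: they have to be found in the camera images.
- wedge: Tall beech wedge lying loose and flat on the bench (z = 0): 170 mm long, 40 wide, its thickness rising straight from 3 mm at the thin end to 47 at the square thick end (0.26 per mm); 130 g. Origin: centre of its underside; x points to the thin end, z up. Not the low wedge near it (same wood and length, only 20 mm thick, cannot reach the mark) nor the plain wooden block.
- plate: Aluminium plate 185 x 126 x 8 mm, hinged at its back to a fixed stand, swings up 0.4 rad; a few newtons lift its edge. A white rack with brass sleeves (40 mm) stands on it near the hinge. Origin: on the hinge axis, midway, 40 mm above the bench. x runs from the free edge to the hinge, y along the hinge. Under it the bench is bare to 190 mm behind the bar, between low side rails 128 mm apart.
- bar (a point): Middle, on its axis, of the round steel bar (12 mm diameter) along the plate's free edge, 200 mm from the hinge axis; it rides on the wedge. At the start its underside is 14 mm above the bench. Axes as the plate's. It reaches 115 mm to the -y side (where the mark is) and 67 mm to the +y side. Behind the hinge a dial column rises 137 mm above the bench.
- mark (a point): The height mark: centre of a small fixed block, 10 mm high, black with a white tip, on a thin post 75 mm high beside the plate, 105 mm to the -y side of its middle; the white tip is just behind the bar's end. Its height differs from start to start (33 to 42 mm above the bench); the bar is level with it when the bar's axis is at this height.
There are look-alikes about, which are no part of the job. Leave any blue look-alike of the wedge alone.

How it is judged:
By the outcome, as a careful person would: the job done as asked, in the order asked, and still so for the second after the job is handed in, with the robot touching nothing.
It also fails if it takes over 42 s, if anything falls off the work surface, if the arm or the gripper's body presses on something with over 40 N, if the wrist force passes 120 N, or if a joint passes its speed limit or range.

## Working session

There is one attempt and no reset: what is moved stays moved. The work goes in short steps, Python scripts to look and compute and a tool call to move; the robot and the scene stay as the last step left them, time stands still between calls to the robot, and variables do not carry over. Pictures are saved under pics/ and viewed, at most 10 in all, crops included, and the job is handed in when it is done.

Besides the shell and the picture viewer there is one more tool, called after ">>>" in YAML: its name, and indented under it one key for each argument. drive_tool: Moves the arm, as the interface text tells. Its arguments: {"type":"object","properties":{"rows":{"type":"array"},"force":{"type":"number"}},"required":["rows"]}

```bash
ls; mkdir -p pics
cat > h.py <<'E'
import numpy as np, cv2
from rig import manip, eyes, job
def pix(cal,P):
    P=np.atleast_2d(P); V=np.array(cal["view"]); c=(V[:3,:3]@P.T).T+V[:3,3]
    s=np.c_[c[:,0]/-c[:,2],-c[:,1]/-c[:,2]]; r2=(s**2).sum(1,keepdims=True)
    s=s*(1+cal["k1"]*r2); K=np.array(cal["camera_matrix"]); return s@K[:2,:2].T+K[:2,2]
def ray(cal,uv):
    K=np.array(cal["camera_matrix"]); s0=np.linalg.solve(K[:2,:2],np.array(uv,float)-K[:2,2]); s=s0.copy()
    for _ in range(30): s=s0/(1+cal["k1"]*(s@s))
    V=np.array(cal["view"]); R=V[:3,:3]; return -R.T@V[:3,3], R.T@np.array([s[0],-s[1],-1])
def onz(cal,uv,z):
    o,d=ray(cal,uv); return o+d*(z-o[2])/d[2]
def tri(c1,u1,c2,u2):
    A=0;b=0;rs=[ray(c1,u1),ray(c2,u2)]
    for o,d in rs:
        d=d/np.linalg.norm(d); M=np.eye(3)-np.outer(d,d); A=A+M; b=b+M@o
    p=np.linalg.solve(A,b)
    return p,[np.linalg.norm(np.cross(p-o,d/np.linalg.norm(d))) for o,d in rs]
E
python3 - <<'E'
from h import *
import pickle
for n in("scene","top"):
    im=eyes.get_image(n); cv2.imwrite(f"pics/{n}0.png",im[:,:,::-1]); 
    c=eyes.get_calibration(n); print(n,c)
print(manip.get_state())
E
```

```text
pics
scene {'camera_matrix': array([[450.80728415,   0.        , 323.14270368],
       [  0.        , 450.80728415, 202.96471641],
       [  0.        ,   0.        ,   1.        ]]), 'k1': -0.01967889135198898, 'view': array([[-0.27640197,  0.96104076,  0.0016144 ,  0.1674512 ],
       [-0.63434047, -0.18370212,  0.75090992,  0.237463  ],
       [ 0.72195161,  0.2065289 ,  0.66040267, -1.56056971],
       [ 0.        ,  0.        ,  0.        ,  1.        ]])}
top {'camera_matrix': array([[441.35086015,   0.        , 315.93947145],
       [  0.        , 441.35086015, 199.35016558],
       [  0.        ,   0.        ,   1.        ]]), 'k1': -0.00562564722484312, 'view': array([[-0.01578323, -0.99952191, -0.02658657, -0.02771246],
       [ 0.98908989, -0.01950244,  0.14601661, -0.45424675],
       [-0.1464653 , -0.02399189,  0.98892482, -1.03960548],
       [ 0.        ,  0.        ,  0.        ,  1.        ]])}
{'clock': 0.1, 'qpos': array([-1.28599772e+00,  2.76571771e-01,  1.50601022e+00, -1.46555184e-05,
        1.36068676e+00, -1.21013290e-01]), 'qd': array([-0.00067016, -0.00059519, -0.00402286, -0.00033892, -0.00227514,
        0.000438  ]), 'effort': array([ 1.23154430e-03, -4.17698514e+01, -2.46403456e+01, -1.40603561e-04,
        5.76051185e-03,  2.42218618e-07]), 'position': array([ 0.22683315, -0.52783025,  0.21310194]), 'ee_rot': array([-8.34654831e-04,  9.79484465e-01,  2.01517942e-01, -7.56947310e-05]), 'contact_force': array([-0.50837207,  1.2483127 ,  0.44524387]), 'moment': array([-0.05332038,  0.02232056, -0.00770341]), 'gripper_force': 0.0, 'width': 0.08538852926694067}
```

View pics/scene0.png

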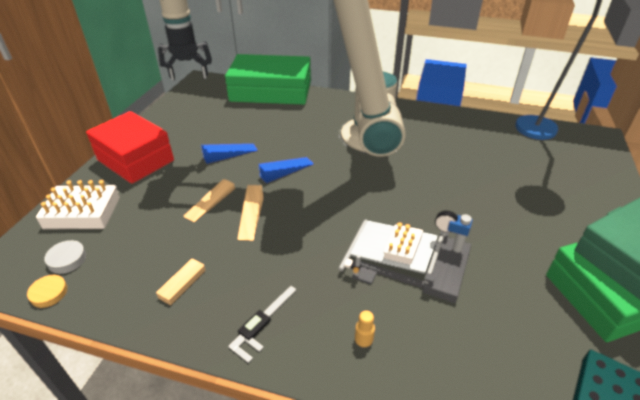

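View pics/top0.png

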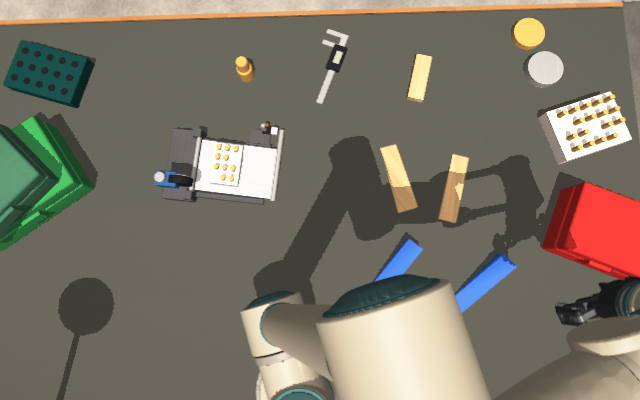

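The scene view shows two wooden wedges at about (210,200) and (250,212), a plain block at (181,281), two blue look-alikes at (229,152) and (286,168), and the plate at (395,250). In the top view, the wedges are at (398,178) and (454,188), and the plate bar is near x=278. I'll enlarge both wedges and the plate.

Run:
```python
import cv2,numpy as np
s=cv2.imread("pics/scene0.png");t=cv2.imread("pics/top0.png")
z=lambda i,x,y,w,h,k:cv2.resize(i[y:y+h,x:x+w],(w*k,h*k),interpolation=cv2.INTER_CUBIC)
a=z(s,175,170,100,75,4);b=z(s,330,205,100,75,4);c=z(t,370,135,100,75,4);d=z(t,210,130-15,100,75+25,4)[:300]
d=z(t,215,118,100,75,4)
cv2.imwrite("pics/crop1.png",np.vstack([np.hstack([a,b]),np.hstack([c,d])]))
```

```text
(no output)
```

View pics/crop1.png

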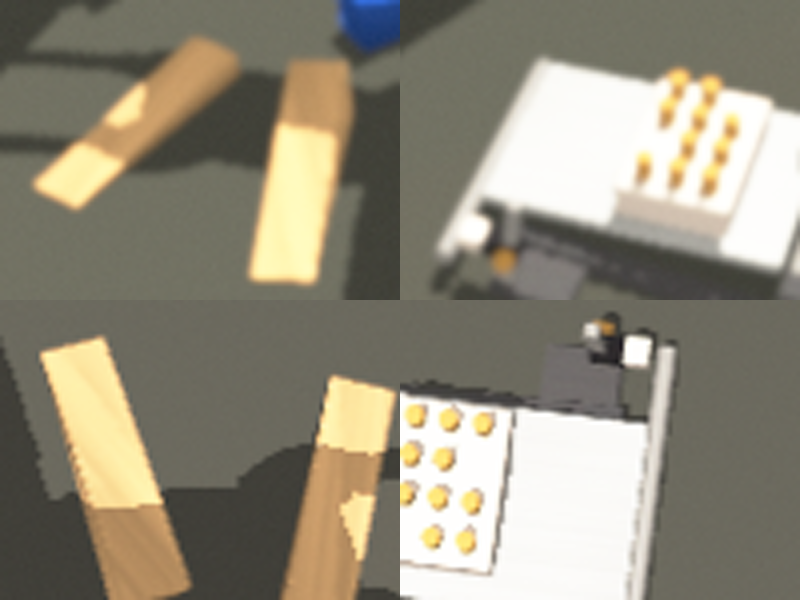

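The crop shows both wedges' top faces, with thin ends toward +x. The left one in the scene is the right one in the top view. The mark's white tip is at scene (348,262) and top (274,205/…)≈(274,130). I'll triangulate the corners of each wedge to get the thick-end heights.

Run:
```python
from h import *
for n,box in(("scene",(140,170,130,140)),("top",(370,40,110,190))):
    im=cv2.imread(f"pics/{n}0.png"); c=eyes.get_calibration(n)
    hsv=cv2.cvtColor(im,cv2.COLOR_BGR2HSV); m=((hsv[...,0]<28)&(hsv[...,1]>75)&(hsv[...,2]>85)).astype(np.uint8)
    k=np.zeros_like(m);x,y,w,h=box;k[y:y+h,x:x+w]=1;m=cv2.morphologyEx(m*k,cv2.MORPH_CLOSE,np.ones((3,3)))
    for q in cv2.findContours(m,cv2.RETR_EXTERNAL,cv2.CHAIN_APPROX_NONE)[0]:
        if cv2.contourArea(q)<100: continue
        hl=cv2.convexHull(q); a=cv2.approxPolyDP(hl,2.0,True)[:,0]
        print(n,cv2.contourArea(q)); 
        for p in a: print("  ",p,onz(c,p,0.003).round(3),onz(c,p,0.02).round(3),onz(c,p,0.047).round(3))
```

```text
scene 1029.0
   [204 264] [ 0.697 -0.28   0.003] [ 0.71  -0.271  0.02 ] [ 0.73  -0.255  0.047]
   [205 270] [ 0.714 -0.269  0.003] [ 0.726 -0.26   0.02 ] [ 0.745 -0.245  0.047]
   [170 305] [ 0.83  -0.298  0.003] [ 0.84  -0.288  0.02 ] [ 0.855 -0.272  0.047]
   [158 298] [ 0.82  -0.335  0.003] [ 0.83  -0.324  0.02 ] [ 0.846 -0.307  0.047]
   [156 291] [ 0.804 -0.35   0.003] [ 0.814 -0.339  0.02 ] [ 0.831 -0.321  0.047]
   [190 258] [ 0.689 -0.323  0.003] [ 0.702 -0.313  0.02 ] [ 0.722 -0.296  0.047]
scene 993.0
   [261 185] [ 0.369 -0.261  0.003] [ 0.388 -0.252  0.02 ] [ 0.418 -0.237  0.047]
   [263 201] [ 0.435 -0.228  0.003] [ 0.453 -0.22   0.02 ] [ 0.481 -0.206  0.047]
   [254 239] [ 0.583 -0.195  0.003] [ 0.598 -0.187  0.02 ] [ 0.621 -0.174  0.047]
   [238 240] [ 0.598 -0.233  0.003] [ 0.612 -0.225  0.02 ] [ 0.635 -0.211  0.047]
   [245 190] [ 0.404 -0.298  0.003] [ 0.422 -0.288  0.02 ] [ 0.452 -0.272  0.047]
   [248 185] [ 0.38  -0.299  0.003] [ 0.399 -0.289  0.02 ] [ 0.429 -0.273  0.047]
scene 806.0
   [234 184] [ 0.387 -0.341  0.003] [ 0.406 -0.33   0.02 ] [ 0.436 -0.313  0.04
[... 1138 characters left out ...]
279  0.02 ] [ 0.429 -0.274  0.047]
   [401 212] [ 0.422 -0.245  0.003] [ 0.42  -0.242  0.02 ] [ 0.417 -0.238  0.047]
   [397 211] [ 0.425 -0.235  0.003] [ 0.423 -0.233  0.02 ] [ 0.42  -0.228  0.047]
   [380 150] [ 0.581 -0.199  0.003] [ 0.577 -0.197  0.02 ] [ 0.57  -0.194  0.047]
   [381 147] [ 0.589 -0.202  0.003] [ 0.584 -0.2    0.02 ] [ 0.577 -0.196  0.047]
top 750.0
   [416  54] [ 0.837 -0.303  0.003] [ 0.828 -0.299  0.02 ] [ 0.815 -0.293  0.047]
   [432  57] [ 0.827 -0.344  0.003] [ 0.819 -0.339  0.02 ] [ 0.806 -0.332  0.047]
   [421 102] [ 0.705 -0.309  0.003] [ 0.699 -0.305  0.02 ] [ 0.689 -0.299  0.047]
   [407  99] [ 0.714 -0.273  0.003] [ 0.708 -0.27   0.02 ] [ 0.698 -0.265  0.047]
```

Triangulated heights:
- **Right wedge**, scene (250,212) and top (398,178): the thick corners agree in both views only at z=47 mm, and its length comes out at 171 mm. This is the tall one.
- **Left wedge**: its corners agree at 20 mm, so it is the low one.
- **Block** at (181,281): 130 mm of uniform section.

Now I'll measure the bar and mark.

Run:
```python
from h import *
im=cv2.imread("pics/top0.png"); c=eyes.get_calibration("top"); g=cv2.cvtColor(im,cv2.COLOR_BGR2GRAY).astype(float)
pts=[]
for v in range(134,197,3):
    r=g[v,255:300]; 
    for u in range(299,262,-1):
        if g[v,u]<135<=g[v,u-1]: pts.append((u-(135-g[v,u])/(g[v,u-1]-g[v,u]),v)); break
pts=np.array(pts); P=np.array([onz(c,p,.02) for p in pts])
vx,vy,x0,y0=cv2.fitLine(P[:,:2].astype(np.float32),cv2.DIST_HUBER,0,.01,.01).ravel(); print("bar dir",vx,vy,x0,y0,"yaw",np.arctan2(vy,vx))
u=pts.mean(0);print(np.abs((P[:,0]-x0)*vy-(P[:,1]-y0)*vx).max())
f=np.polyfit(pts[:,1],pts[:,0],1)
for v in list(range(122,136))+list(range(192,210)): print(v,g[v,int(round(np.polyval(f,v)-1.5))],end='; ')
print()
s=cv2.imread("pics/scene0.png")
z=lambda i,x,y,w,h,k:cv2.resize(i[y:y+h,x:x+w],(w*k,h*k),interpolation=cv2.INTER_CUBIC)
cv2.imwrite("pics/crop2.png",np.hstack([z(s,334,214,40,60,10),z(im,255,118,40,60,10)]))
```

```text
bar dir 0.9914816 -0.13024694 0.54685175 0.055015337 yaw -0.13061805
0.0005443214771219192
122 104.0; 123 105.0; 124 105.0; 125 105.0; 126 104.0; 127 100.0; 128 68.0; 129 122.0; 130 219.0; 131 212.0; 132 207.0; 133 202.0; 134 198.0; 135 221.0; 192 219.0; 193 214.0; 194 207.0; 195 200.0; 196 223.0; 197 222.0; 198 221.0; 199 218.0; 200 207.0; 201 107.0; 202 103.0; 203 105.0; 204 105.0; 205 105.0; 206 105.0; 207 106.0; 208 106.0; 209 105.0;
```

View pics/crop2.png

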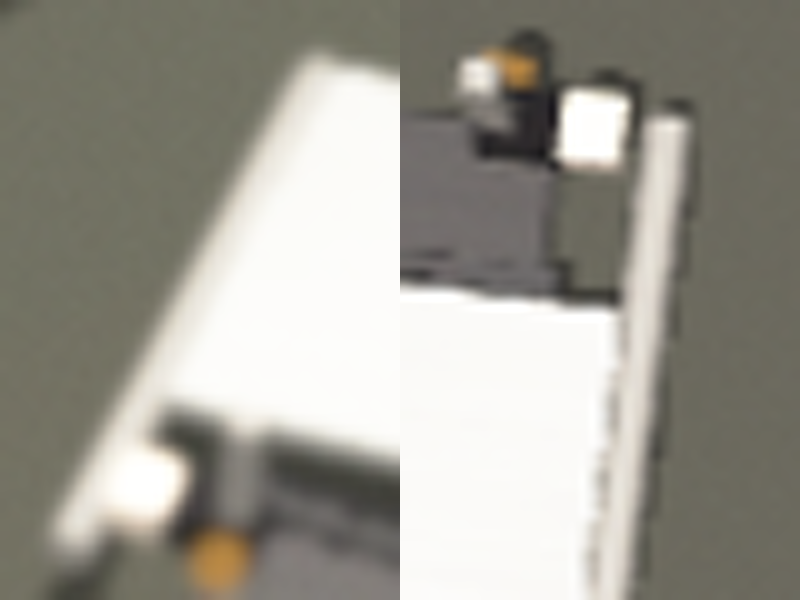

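The crop shows the white tip at scene (348,263) and top (274,131), with the bar's end just in front of it at scene (341,267) and top (282,129). The bar yaw fit is clean to 0.5 mm.

Run:
```python
from h import *
c=eyes.get_calibration("top"); s=eyes.get_calibration("scene")
d=np.array([.9915,-.1302]); xp=np.array([.1302,.9915])
for uv in((281.0,129.2),(273.5,200.7)):
    p=onz(c,uv,.022)[:2]; print("end",p, "along",(p-[.5477,.0610])@d,"perp",(p-[.5477,.0610])@xp)
print("tip",tri(s,(348.5,262.7),c,(274.4,130.7)))
w=eyes.get_calibration("wrist"); st=manip.get_state(); V=w["view"]; R=V[:3,:3]
cw=-R.T@V[:3,3]; q=st["ee_rot"]; from scipy.spatial.transform import Rotation as Ro
T=Ro.from_quat(np.r_[q[1:],q[0]]).as_matrix(); print("cam in tool",T.T@(cw-st["position"]),"look",T.T@(-R[2]),"up",T.T@R[1]); print(w["camera_matrix"][0,0])
```

```text
end [0.635743  0.0497517] along 0.08875916050021163 perp 0.00031051190566711267
end [0.45401182 0.06900317] along -0.09393384122233367 perp -0.004263060773606171
tip (array([0.62606425, 0.06621627, 0.04025498]), [np.float64(0.0020056784368247945), np.float64(0.0020056784368247976)])
cam in tool [ 0.07274754 -0.00067883 -0.15975088] look [-0.28833801 -0.00099481  0.95752817] up [ 9.57528688e-01 -2.35044262e-04  2.88337920e-01]
307.1908941981295
```

>>> drive_tool:
  rows:
    - [[0,0,-0.021],[2.65,3.45,-1.0],8.54]
    - [[0,0,-0.021],[2.65,3.45,-1.0],8.54]
    - [[0,0,-0.021],[2.65,3.45,-1.0],8.54]
    - [[0,0,-0.021],[2.65,3.45,-1.0],8.54]
    - [[0,0,-0.021],[2.65,3.45,-1.0],8.54]
    - [[0,0,-0.021],[2.65,3.45,-1.0],8.54]
    - [[0,0,-0.021],[2.65,3.45,-1.0],8.54]
    - [[0,0,-0.021],[2.65,3.45,-1.0],8.54]
  force: 40

```text
clock: 1.1
position: [0.4395, -0.251, 0.1333]
ee_rot: [-0.0, 0.993, 0.118, -0.0]
contact_force: [-0.7, -0.5, 0.0]
width: 0.0852
gripper_force: 0.0
```

>>> drive_tool:
  rows:
    - [[0,0,0],[0,0,0],8.54]
    - [[0,0,0],[0,0,0],8.54]

```text
clock: 1.35
position: [0.4388, -0.2525, 0.1338]
ee_rot: [0.0, 0.993, 0.119, -0.0]
contact_force: [-0.0, -0.2, -0.2]
width: 0.0852
gripper_force: 0.0
```

Run:
```python
from h import *
c=eyes.get_calibration("wrist"); im=eyes.get_image("wrist"); cv2.imwrite("pics/w1.png",im[:,:,::-1]); st=manip.get_state(); print(st["position"],st["ee_rot"],st["clock"])
print(pix(c,np.array([[.4180,-.2370,.047],[.429,-.2735,.047],[.595,-.2345,.003],[.585,-.196,.003]])).round(1))
```

```text
[ 0.43866846 -0.25299828  0.13396848] [ 2.85749541e-04  9.92949808e-01  1.18535079e-01 -1.78904430e-04] 1.4
[[296.3 212.1]
 [341.1 209.9]
 [343.5  -3.4]
 [295.2  -2.6]]
```

View pics/w1.png

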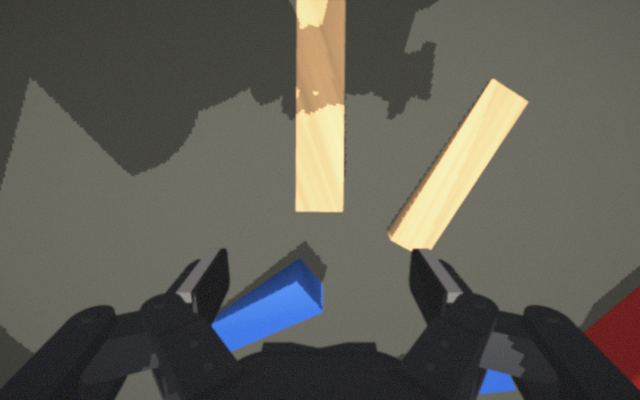

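The wrist view shows the tall wedge squarely between the open fingers: thick end at row 212, columns 296–344, as predicted. The low wedge and blue wedge are clear of the fingers. Next I descend and grip.

>>> drive_tool:
  rows:
    - [[0,0,0],[0,0,-3.5],6.5]
    - [[0,0,0],[0,0,-3.5],6.5]
    - [[0,0,0],[0,0,-2.5],6.5]
    - [[0,0,0],[0,0,-1.2],6.5]
    - [[0,0,0],[0,0,-0.9],6.5]
    - [[0,0,0],[0,0,0],3.5]
    - [[0,0,0],[0,0,0],3.5]
    - [[0,0,0],[0,0,0],3.5]
  force: 40

```text
clock: 2.4
position: [0.4396, -0.2528, 0.0187]
ee_rot: [0.001, 0.993, 0.119, 0.001]
contact_force: [-0.4, -0.2, 2.0]
width: 0.0387
gripper_force: 40.5
```

>>> drive_tool:
  rows:
    - [[0,0,0],[0,0,0],3.5]
    - [[0,0,0],[0,0,0],3.5]

```text
clock: 2.65
position: [0.4396, -0.2528, 0.0187]
ee_rot: [0.001, 0.993, 0.119, 0.001]
contact_force: [-1.0, -1.2, 6.2]
width: 0.0384
gripper_force: 40.9
```

>>> drive_tool:
  rows:
    - [[0,0,0],[0,0,2.5],3.5]
    - [[0,0,0.17],[0.9,2.4,1.1],3.5]
    - [[0,0,0.172],[0.9,2.4,1.1],3.5]
    - [[0,0,0.172],[0.9,2.4,1.1],3.5]
    - [[0,0,0.172],[0.9,2.4,1.1],3.5]
    - [[0,0,0.172],[0.9,2.4,1.1],3.5]
    - [[0,0,0.172],[0.9,2.4,1.1],3.5]
    - [[0,0,0.172],[0.9,2.4,1.1],3.5]
  force: 60

```text
clock: 3.65
position: [0.5016, -0.0832, 0.1197]
ee_rot: [-0.001, 0.75, 0.662, -0.0]
contact_force: [0.4, -0.0, -0.9]
width: 0.0377
gripper_force: 60.3
```

>>> drive_tool:
  rows:
    - [[0.185,-0.024,0],[0,0,0],3.5]
    - [[0.185,-0.024,0],[0,0,0],3.5]
    - [[0.185,-0.024,0],[0,0,0],3.5]
    - [[0.185,-0.024,0],[0,0,0],3.5]
    - [[0,0,0],[0,0,0],3.5]
    - [[0,0,0],[0,0,0],3.5]

```text
clock: 4.4
position: [0.5018, -0.0838, 0.1199]
ee_rot: [-0.241, 0.7, 0.614, 0.273]
contact_force: [0.9, -0.9, -0.4]
width: 0.0377
gripper_force: 60.4
```

Run:
```python
from h import *
c=eyes.get_calibration("wrist"); im=eyes.get_image("wrist"); cv2.imwrite("pics/w2.png",im[:,:,::-1]); np.save("w2.npy",c,allow_pickle=True); st=manip.get_state(); print(st["position"],st["ee_rot"],st["clock"],st["qpos"].round(2))
d=np.array([.9915,-.1302,0]);m=np.array([.5214,.0645,.02])
print(pix(c,np.array([m,m+.115*d,m-.067*d,[.626,.066,.040]])).round(1))
```

```text
[ 0.5019377  -0.08332824  0.12050602] [-0.24027387  0.69991507  0.61472872  0.27293949] 4.45 [-0.75  0.45  1.76  0.59  1.44 -0.85]
[[320.2 133.6]
 [427.8 133.3]
 [257.7 133.7]
 [420.5 109.5]]
```

View pics/w2.png

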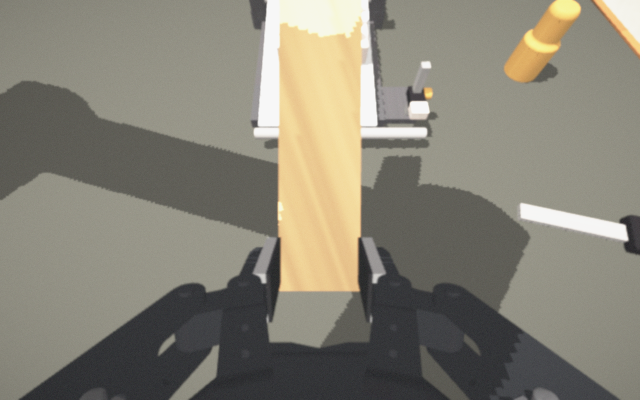

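The wrist view matches the prediction: bar ends at (256,131) and (427,131), white tip at about (419,109), and the wedge gripped squarely. Next, the tip's faces in profile.

Run:
```python
from h import *
im=cv2.imread("pics/w2.png").astype(int)
for u in(414,417,420,423): print(u,[int(im[v,u].mean()) for v in range(94,142)])
t=cv2.imread("pics/top0.png").astype(int)
for v in(128,130,131,133): print(v,[int(t[v,u].mean()) for u in range(264,288)])
print("col",[int(t[v,274].mean()) for v in range(122,140)])
s=cv2.imread("pics/scene0.png").astype(int)
for u in(345,347,349,351): print(u,[int(s[v,u].mean()) for v in range(254,274)])
```

```text
414 [76, 71, 68, 69, 69, 72, 109, 218, 247, 247, 247, 247, 247, 247, 247, 247, 247, 247, 247, 236, 214, 212, 214, 210, 200, 151, 101, 84, 85, 91, 98, 99, 122, 188, 239, 245, 246, 246, 246, 245, 241, 232, 214, 180, 142, 120, 101, 95]
417 [71, 70, 70, 69, 70, 70, 112, 219, 247, 247, 247, 247, 247, 247, 247, 247, 247, 247, 247, 236, 215, 214, 213, 212, 199, 158, 109, 95, 92, 92, 92, 97, 116, 188, 239, 245, 246, 246, 246, 244, 241, 232, 214, 179, 145, 131, 107, 93]
420 [74, 70, 68, 69, 68, 71, 111, 218, 247, 247, 247, 247, 247, 247, 247, 247, 247, 247, 247, 235, 210, 207, 207, 206, 196, 154, 110, 93, 92, 91, 89, 92, 115, 186, 238, 245, 246, 246, 245, 244, 240, 231, 215, 177, 142, 120, 101, 93]
423 [78, 77, 73, 71, 65, 71, 113, 221, 247, 247, 247, 247, 247, 247, 247, 247, 247, 247, 247, 236, 211, 207, 208, 204, 196, 153, 109, 94, 92, 92, 94, 93, 117, 183, 238, 245, 246, 246, 245, 244, 240, 232, 215, 177, 138, 104, 94, 92]
128 [114, 94, 68, 49, 44, 44, 44, 204, 251, 253, 253, 253, 253, 225, 74, 87, 104, 87, 66, 64, 87, 103, 101, 102]
130 [118, 110, 75, 44, 44, 45, 55, 237, 254, 253, 253, 253, 250, 192, 69, 141, 197, 218, 216, 162, 103, 102, 102, 103]
131 [57, 69, 59, 44, 45, 44, 91, 240, 253, 254, 254, 254, 245, 157, 81, 155, 205, 218, 210, 156, 102, 102, 102, 102]
133 [50, 48, 44, 42, 36, 38, 130, 229, 246, 250, 252, 253, 233, 134, 105, 161, 210, 217, 200, 136, 88, 101, 103, 102]
col [102, 102, 101, 80, 93, 215, 253, 253, 253, 254, 253, 252, 174, 119, 102, 102, 101, 100]
345 [156, 175, 199, 216, 227, 235, 244, 249, 251, 249, 239, 210, 168, 127, 95, 85, 89, 93, 99, 101]
347 [221, 225, 223, 222, 233, 249, 253, 254, 254, 254, 250, 228, 191, 156, 123, 110, 107, 107, 108, 108]
349 [210, 191, 167, 149, 174, 233, 252, 254, 254, 254, 250, 228, 179, 147, 125, 114, 109, 109, 109, 108]
351 [180, 133, 95, 75, 101, 167, 228, 243, 238, 217, 173, 128, 88, 69, 79, 96, 106, 110, 110, 109]
```

Run:
```python
from h import *
t=eyes.get_calibration("top"); w=np.load("w2.npy",allow_pickle=True).item()
d=np.array([.9915,-.1302,0]);xp=np.array([.1302,.9915,0]);m=np.array([.5214,.0645,.02])
def hit(uv,D): # intersect ray with plane xp.(p-m)=D
    o,r=ray(w,uv); return (o+r*(D-xp@(o-m))/(xp@r))[2]
for zt in(.036,.040,.044):
    p=onz(t,(277.1,130.5),zt); D=xp@(p-m)
    print(zt,"front D",D.round(4),"along",(d@(p-m)).round(4),"ztop,zbot",[round(hit((419,v),D),4) for v in(113.4+1.2,119.2+1.2)])
for D in(.005,.007,.009,.011,.013): print(D,[round(hit((419,v),D),4) for v in(100.4+1.2,113.4+1.2,119.2+1.2)])
o,r=ray(w,(419,101.6)); print("scale mm/px",np.linalg.norm(o-[.626,.066,.04])/w["camera_matrix"][0,0]*1e3)
```

```text
0.036 front D 0.0075 along 0.1067 ztop,zbot [np.float64(0.041), np.float64(0.032)]
0.04 front D 0.0069 along 0.1056 ztop,zbot [np.float64(0.0417), np.float64(0.0328)]
0.044 front D 0.0063 along 0.1044 ztop,zbot [np.float64(0.0424), np.float64(0.0335)]
0.005 [np.float64(0.0622), np.float64(0.0439), np.float64(0.035)]
0.007 [np.float64(0.0601), np.float64(0.0416), np.float64(0.0326)]
0.009 [np.float64(0.0579), np.float64(0.0393), np.float64(0.0302)]
0.011 [np.float64(0.0558), np.float64(0.0369), np.float64(0.0278)]
0.013 [np.float64(0.0536), np.float64(0.0346), np.float64(0.0254)]
scale mm/px 1.1265491616146226
```

Run:
```python
from h import *
from scipy.spatial.transform import Rotation as Ro
w=np.load("w2.npy",allow_pickle=True).item(); im=cv2.imread("pics/w2.png").astype(int)
print([(v,int(im[v,320].mean())) for v in range(286,297)])
q=np.array([-0.24027387,0.69991507,0.61472872,0.27293949]);p=np.array([.50194,-.08333,.12051]);T=Ro.from_quat(np.r_[q[1:],q[0]]).as_matrix()
for uv in((278,290.5),(320,290.5),(361,290.5),(278.5,40),(361,40)):
    o,r=ray(w,uv);o=T.T@(o-p);r=T.T@r
    # top face: z = -.0283 at thick, slope .2588 along x from thick
    xs=[]
    x=-.016
    for _ in range(30):
        z=-.0283+.2588*(x+.0163); k=(z-o[2])/r[2]; x=(o+k*r)[0]
    print(uv,(o+k*r).round(4))
```

```text
[(286, 192), (287, 194), (288, 194), (289, 191), (290, 186), (291, 164), (292, 150), (293, 148), (294, 147), (295, 149), (296, 146)]
(278, 290.5) [-0.0156 -0.0211 -0.0281]
(320, 290.5) [-0.0156 -0.0005 -0.0281]
(361, 290.5) [-0.0157  0.0197 -0.0281]
(278.5, 40) [ 0.1013 -0.02    0.0021]
(361, 40) [0.1012 0.0193 0.0021]
```

>>> drive_tool:
  rows:
    - [[-0.185,0.024,0],[-0.1,-0.9,0],3.5]
    - [[-0.185,0.024,0],[-0.1,-0.9,0],3.5]
    - [[-0.185,0.024,0],[-0.1,-0.9,0],3.5]
    - [[-0.185,0.024,0],[-0.1,-0.9,0],3.5]
    - [[0,0,-0.005],[0,0,-3],3.5]
    - [[0,0,0],[0,0,-3],3.5]
    - [[0,0,0],[0,0,-2],3.5]
    - [[0,0,0],[0,0,-1.4],3.5]

```text
clock: 5.45
position: [0.498, -0.1184, 0.0266]
ee_rot: [0.001, 0.753, 0.658, 0.0]
contact_force: [0.5, 0.2, -1.7]
width: 0.038
gripper_force: 60.4
```

>>> drive_tool:
  rows:
    - [[0,0,0],[0,0,-0.5],3.5]
    - [[0,0,0],[0,0,0],3.5]

```text
clock: 5.7
position: [0.4983, -0.1201, 0.0215]
ee_rot: [0.0, 0.753, 0.658, 0.0]
contact_force: [0.6, -0.5, -1.6]
width: 0.0381
gripper_force: 60.4
```

>>> drive_tool:
  rows:
    - [[0,0,0],[0,0,-0.25],3.5]
    - [[0,0,0],[0.2,1.5,0],3.5]
    - [[0,0,0],[0.2,1.5,0],3.5]
    - [[0,0,0],[0.2,1.5,0],3.5]
    - [[0,0,0],[0.2,1.5,0],3.5]
    - [[0,0,0],[0.2,1.5,0],3.5]
    - [[0,0,0],[0.2,1.5,0],3.5]
    - [[0,0,0],[0,0,0],3.5]

```text
clock: 6.7
position: [0.5106, -0.0294, 0.0188]
ee_rot: [0.0, 0.753, 0.658, 0.0]
contact_force: [-0.3, -0.5, 4.6]
width: 0.0378
gripper_force: 61.1
```

>>> drive_tool:
  rows:
    - [[0,0,0],[0.15,1.15,0],3.5]
    - [[0,0,0],[0.15,1.15,0],3.5]
    - [[0,0,0],[0.15,1.15,0],3.5]
    - [[0,0,0],[0.15,1.15,0],3.5]
    - [[0,0,0],[0,0,0],3.5]
    - [[0,0,0],[0,0,0],3.5]

```text
clock: 7.45
position: [0.5163, 0.0153, 0.0188]
ee_rot: [0.001, 0.753, 0.658, 0.0]
contact_force: [-1.2, -4.2, 6.0]
width: 0.0378
gripper_force: 61.2
```

Run:
```python
from h import *
st=manip.get_state(); m=np.array([.5214,.0645]); r=st["position"][:2]-m; print(r@[.1302,.9915], r@[.9915,-.1302],st["contact_force"],st["moment"])
c=eyes.get_calibration("wrist"); im=eyes.get_image("wrist"); cv2.imwrite("pics/w3.png",im[:,:,::-1]); np.save("w3.npy",c,allow_pickle=True)
s=eyes.get_image("scene");cv2.imwrite("pics/scene3.png",s[:,:,::-1])
```

```text
-0.04942995843751113 0.0013884674334863777 [-1.21952866 -4.19477149  6.0162553 ] [-0.59677249 -0.06434799  0.10490851]
```

View pics/w3.png

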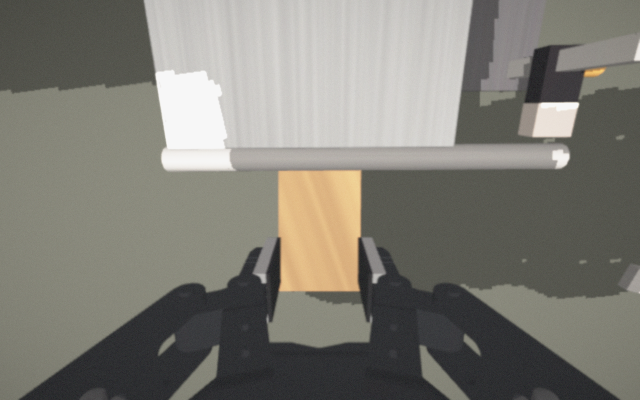

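The wrist view shows the bar riding on the wedge, bar ends at (164,159) and (567,155), and the tip block at (548,119). I'll measure the tip against the bar in this image, combined with the earlier tilted view.

Run:
```python
from h import *
im=cv2.imread("pics/w3.png").astype(int)
for u in(530,540,550,560,570): print(u,[int(im[v,u].mean()) for v in range(92,176)])
for v in(125,132,155,158): print(v,[int(im[v,u].mean()) for u in range(512,584)])
print([int(im[160,u].mean()) for u in range(156,176)])
w=np.load("w3.npy",allow_pickle=True).item()
d=np.array([.9915,-.1302,0]);xp=np.array([.1302,.9915,0]);m=np.array([.5214,.0645,0])-.001*xp
for z in(.034,.036,.038): print(z,pix(w,[m+d*.115+[0,0,z],m-d*.067+[0,0,z]]).round(1).tolist())
for z in(.032,.037,.042):
  for D in(.007,.009): print(z,D,pix(w,m+.001*xp+d*.105+D*xp+[0,0,z]).round(1))
```

```text
530 [40, 39, 37, 41, 42, 42, 42, 41, 39, 43, 66, 108, 135, 143, 143, 141, 143, 141, 142, 144, 144, 146, 142, 147, 143, 144, 143, 144, 144, 145, 145, 142, 141, 145, 144, 145, 142, 146, 144, 143, 145, 142, 145, 141, 128, 98, 86, 86, 86, 86, 90, 108, 128, 142, 150, 154, 156, 158, 163, 164, 166, 171, 170, 171, 171, 169, 169, 168, 162, 160, 158, 155, 150, 146, 140, 131, 118, 96, 86, 86, 85, 85, 83, 86]
540 [46, 44, 47, 50, 48, 50, 51, 51, 61, 63, 111, 189, 225, 231, 230, 228, 227, 226, 226, 225, 225, 226, 226, 226, 226, 227, 225, 227, 226, 225, 226, 225, 227, 226, 226, 227, 226, 226, 225, 226, 227, 225, 226, 222, 201, 137, 95, 85, 82, 88, 93, 113, 129, 143, 150, 153, 158, 158, 161, 165, 166, 169, 169, 169, 169, 169, 168, 166, 164, 160, 159, 155, 155, 147, 140, 135, 119, 95, 85, 84, 83, 86, 83, 85]
550 [60, 58, 61, 61, 62, 63, 62, 60, 60, 73, 171, 245, 247, 247, 246, 235, 226, 224, 225, 225, 224, 225, 225, 224, 225, 225, 226, 225, 225, 226, 226, 226, 225, 225, 226, 225, 226, 225, 226, 227, 227, 227, 226, 223, 199, 139, 112, 127, 129, 119, 104, 113, 130, 141, 149, 151, 155, 157, 161, 163, 1
[... 1984 characters left out ...]
0, 170, 172, 171, 170, 171, 168, 171, 168, 171, 170, 169, 169, 168, 170, 168, 170, 170, 167, 167, 169, 168, 168, 168, 165, 168, 170, 169, 167, 170, 167, 171, 167, 176, 211, 236, 241, 241, 240, 242, 241, 241, 242, 242, 241, 242, 242, 241, 242, 240, 227, 163, 103, 83, 81, 84, 85, 84, 84, 84, 84, 81, 84, 85, 82, 81]
[133, 135, 136, 136, 144, 195, 240, 245, 245, 245, 245, 245, 245, 245, 245, 245, 245, 245, 245, 245]
0.034 [[561.9, 157.3], [175.9, 159.4]]
0.036 [[565.1, 158.0], [174.0, 160.1]]
0.038 [[568.5, 158.8], [172.0, 160.9]]
0.032 0.007 [[540.9 139.8]]
0.032 0.009 [[541.8 135.5]]
0.037 0.007 [[548.5 141.1]]
0.037 0.009 [[549.5 136.6]]
0.042 0.007 [[556.7 142.4]]
0.042 0.009 [[557.8 137.8]]
```

>>> drive_tool:
  rows:
    - [[0,0,0],[0,0,0],6.5]
    - [[0,0,0],[0,0,0],6.5]
    - [[0,0,0],[0,0,0],6.5]
    - [[0,0,0],[0,0,3],6.5]
    - [[0,0,0],[0,0,4.5],6.5]
    - [[0,0,0],[0,0,4.5],6.5]

```text
clock: 8.3
position: [0.5155, 0.016, 0.1393]
ee_rot: [-0.001, 0.754, 0.657, -0.0]
contact_force: [1.2, -0.1, 0.4]
width: 0.0652
gripper_force: 0.0
```

>>> drive_tool:
  rows:
    - [[0.184,-0.024,0],[1.2,-0.55,-0.5],6.5]
    - [[0.184,-0.024,0],[1.2,-0.55,-0.5],6.5]
    - [[0.184,-0.024,0],[1.2,-0.55,-0.5],6.5]
    - [[0.184,-0.024,0],[1.2,-0.55,-0.5],6.5]
    - [[0.184,-0.024,0],[1.2,-0.55,-0.5],6.5]
    - [[0.184,-0.024,0],[1.2,-0.55,-0.5],6.5]
    - [[0.184,-0.024,0],[1.2,-0.55,-0.5],6.5]
    - [[0,0,0],[0,0,0],6.5]

```text
clock: 9.3
position: [0.5994, -0.024, 0.0966]
ee_rot: [-0.404, 0.602, 0.519, 0.452]
contact_force: [-0.1, 1.3, 0.7]
width: 0.065
gripper_force: 0.0
```

>>> drive_tool:
  rows:
    - [[0,0,0],[0,0,0],6.5]
    - [[0,0,0],[0,0,0],6.5]

```text
clock: 9.55
position: [0.6, -0.0219, 0.1066]
ee_rot: [-0.398, 0.6, 0.526, 0.453]
contact_force: [-0.1, 1.1, -0.1]
width: 0.0652
gripper_force: 0.0
```

Run:
```python
from h import *
st=manip.get_state(); print(st["position"],st["qpos"].round(2),st["clock"])
c=eyes.get_calibration("wrist"); im=eyes.get_image("wrist"); cv2.imwrite("pics/w4.png",im[:,:,::-1]); np.save("w4.npy",c,allow_pickle=True)
d=np.array([.9915,-.1302,0]);xp=np.array([.1302,.9915,0]);m=np.array([.5214,.0645,0])-.001*xp
for z in(.034,.036,.038): print(z,pix(c,[m+d*.115+[0,0,z],m-d*.067+[0,0,z],m+.105*d+.009*xp+[0,0,z]]).round(1).tolist())
```

```text
[ 0.60000159 -0.02192457  0.10658122] [-0.71  0.8   1.66  0.94  1.69 -1.01] 9.55
0.034 [[348.9, 246.1], [145.6, 246.5], [337.2, 239.5]]
0.036 [[349.0, 244.4], [144.9, 244.8], [337.3, 237.8]]
0.038 [[349.1, 242.7], [144.2, 243.1], [337.4, 236.1]]
```

View pics/w4.png

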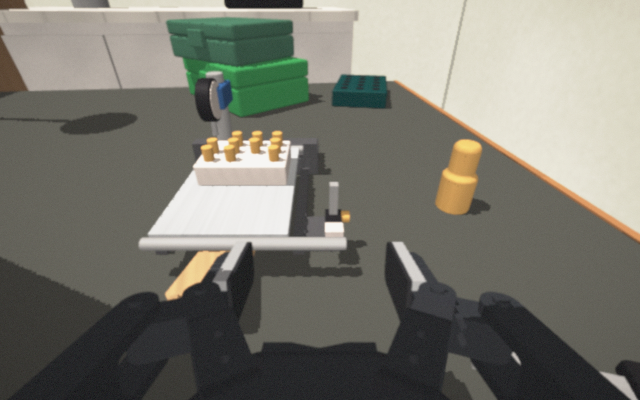

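The low view shows the bar from (141,243) to (345,243), and the white tip at (334,229) just behind the bar's end, with the wedge in place under the plate. Now the profiles.

Run:
```python
from h import *
im=cv2.imread("pics/w4.png").astype(int)
for u in(328,331,334,337,340,343): print(u,[int(im[v,u].mean()) for v in range(215,256)])
w=np.load("w4.npy",allow_pickle=True).item()
d=np.array([.9915,-.1302,0]);xp=np.array([.1302,.9915,0]);m=np.array([.5214,.0645,0])
C,_=ray(w,(320,200)); print("cam rel: xp",xp@(C-m),"z",C[2],"along",d@(C-m))
for z in(.036,.037): # bar silhouettes at along .105
    b=m+.105*d-.001*xp+[0,0,z]; v=b-C; e=np.arctan2(-v[2],v@xp); n=np.array([0,0,1])*np.cos(e)+xp*np.sin(e)
    print("bar top/bot rows",z,pix(w,[b+.006*n,b,b-.006*n])[:,1].round(2))
for D in(.0075,.009):
  for z in(.040,.041,.042,.043): print("tip front top edge",D,z,pix(w,m+.105*d+D*xp+[0,0,z])[0].round(2),"rear",pix(w,m+.105*d+(D+.012)*xp+[0,0,z])[0,1].round(2))
```

```text
328 [52, 49, 53, 47, 50, 53, 102, 199, 242, 245, 245, 245, 245, 245, 245, 245, 243, 218, 200, 193, 196, 190, 190, 201, 212, 214, 216, 217, 214, 211, 202, 184, 163, 140, 120, 98, 94, 101, 101, 103, 101]
331 [71, 50, 54, 48, 52, 51, 101, 198, 242, 245, 245, 245, 245, 245, 245, 245, 240, 215, 194, 194, 194, 190, 192, 204, 211, 214, 216, 215, 215, 212, 200, 186, 165, 145, 122, 92, 82, 97, 103, 102, 102]
334 [72, 49, 51, 50, 48, 50, 102, 199, 242, 245, 245, 245, 245, 245, 245, 244, 239, 214, 195, 190, 191, 190, 191, 203, 211, 214, 217, 215, 214, 210, 201, 183, 165, 145, 124, 95, 93, 100, 100, 105, 103]
337 [59, 49, 49, 49, 49, 53, 102, 196, 241, 245, 245, 245, 245, 245, 245, 245, 239, 217, 191, 189, 191, 188, 190, 203, 210, 214, 218, 215, 214, 212, 201, 187, 163, 145, 122, 99, 98, 102, 96, 91, 96]
340 [65, 68, 62, 60, 58, 58, 104, 199, 242, 245, 245, 245, 245, 245, 245, 244, 240, 215, 195, 195, 192, 188, 187, 202, 210, 214, 216, 216, 214, 212, 202, 187, 164, 144, 121, 82, 68, 68, 67, 63, 60]
343 [160, 181, 175, 157, 139, 126, 118, 121, 150, 170, 172, 176, 189, 200, 214, 213, 205, 172, 153, 151, 153, 157, 180, 203, 210, 212, 216, 216, 214, 211, 201, 186, 161, 139, 116, 80, 59, 61, 59, 59, 61]
cam rel: xp -0.20918419151451262 z 0.22029773628405086 along 0.08868530748995264
bar top/bot rows 0.036 [237.63 244.41 251.23]
bar top/bot rows 0.037 [236.77 243.56 250.39]
tip front top edge 0.0075 0.04 [337.45 234.8 ] rear 226.59
tip front top edge 0.0075 0.041 [337.48 233.95] rear 225.75
tip front top edge 0.0075 0.042 [337.51 233.09] rear 224.91
tip front top edge 0.0075 0.043 [337.54 232.23] rear 224.07
tip front top edge 0.009 0.04 [337.36 233.74] rear 225.61
tip front top edge 0.009 0.041 [337.4  232.89] rear 224.77
tip front top edge 0.009 0.042 [337.43 232.03] rear 223.93
tip front top edge 0.009 0.043 [337.46 231.18] rear 223.09
```

>>> drive_tool:
  rows:
    - [[0,0,0],[0,-1.0,-1.2],6.5]
    - [[0,0,0],[0,-1.0,-1.2],6.5]
    - [[0,0,0],[0,0,-1.2],6.5]
    - [[0,0,0],[0,0,0],6.5]
    - [[0,0,0],[0,0,0],6.5]

```text
clock: 10.22
position: [0.5999, -0.0427, 0.0673]
ee_rot: [-0.401, 0.6, 0.523, 0.453]
contact_force: [0.0, 0.7, 0.6]
width: 0.065
gripper_force: 0.0
```

```bash
cat > m.py <<'E'
from h import *
import sys
def meas(tag,n=4):
    st=manip.get_state(); w=eyes.get_calibration("wrist")
    im=np.mean([eyes.get_image("wrist").astype(float) for _ in range(n)],0); cv2.imwrite(f"pics/{tag}.png",im[:,:,::-1].astype(np.uint8)); np.save(tag+".npy",w,allow_pickle=True)
    d=np.array([.9915,-.1302,0]);xp=np.array([.1302,.9915,0]);m=np.array([.5214,.0645,0])
    C,_=ray(w,(320,200)); print("cam rel: xp",xp@(C-m),"z",C[2],st["position"],st["clock"])
    t=pix(w,m+.105*d+.009*xp+[0,0,.037])[0]; u0,v0=int(round(t[0]))-3,int(round(t[1])); print("tip pred",t)
    g=im.mean(2)[:,u0-4:u0+5].mean(1); print(v0-18,g[v0-18:v0+24].astype(int).tolist())
    for z in(.035,.037):
        b=m+.105*d-.001*xp+[0,0,z]; v=b-C; e=np.arctan2(-v[2],v@xp); nn=np.array([0,0,1])*np.cos(e)+xp*np.sin(e)
        print("bar top/ax/bot",z,pix(w,[b+.006*nn,b,b-.006*nn])[:,1].round(2))
    for D in(.0075,.009):
        for z in(.041,.043): print("tip front top edge",D,z,pix(w,m+.105*d+D*xp+[0,0,z])[0,1].round(2))
    return im
E
python3 -c "
from m import *
meas('w5')"
```

```text
cam rel: xp -0.23026056210902374 z 0.18035564152866623 [ 0.5998953  -0.04265129  0.06727277] 10.225
tip pred [334.59593453 188.57015532]
171 [57, 49, 49, 53, 110, 206, 242, 245, 245, 245, 245, 245, 241, 218, 196, 194, 191, 193, 207, 214, 217, 217, 216, 213, 206, 191, 172, 153, 137, 120, 101, 89, 78, 73, 71, 72, 72, 72, 79, 95, 99, 97]
bar top/ax/bot 0.035 [189.54 196.33 203.12]
bar top/ax/bot 0.037 [187.59 194.41 201.23]
tip front top edge 0.0075 0.041 185.6
tip front top edge 0.0075 0.043 183.67
tip front top edge 0.009 0.041 184.76
tip front top edge 0.009 0.043 182.83
```

Both low views agree that the bar sits about 1 mm below the mark. I'll regrasp and push in about 3.5 mm more.

>>> drive_tool:
  rows:
    - [[0,0,0],[0,0.5,2],6.5]
    - [[-0.184,0.024,0],[-1.2,0.6,1.2],6.5]
    - [[-0.184,0.024,0],[-1.2,0.6,0.8],6.5]
    - [[-0.184,0.024,0],[-1.2,0.6,0.8],6.5]
    - [[-0.184,0.024,0],[-1.2,0.6,0.8],6.5]
    - [[-0.184,0.024,0],[-1.2,0.6,0.8],6.5]
    - [[-0.184,0.024,0],[-1.2,0.6,0.8],6.5]
    - [[-0.184,0.024,0],[-1.2,0.6,0],6.5]

```text
clock: 11.42
position: [0.5158, 0.0046, 0.143]
ee_rot: [0.004, 0.754, 0.657, 0.0]
contact_force: [-0.4, 0.0, -0.4]
width: 0.065
gripper_force: 0.0
```

>>> drive_tool:
  rows:
    - [[0,0,0],[0,0,0],6.5]
    - [[0,0,0],[0,0,0],6.5]

```text
clock: 11.68
position: [0.5155, 0.0048, 0.1401]
ee_rot: [-0.0, 0.753, 0.658, 0.001]
contact_force: [-0.0, -0.8, -0.1]
width: 0.0652
gripper_force: 0.0
```

>>> drive_tool:
  rows:
    - [[0,0,0],[0.05,1.05,-4],6.5]
    - [[0,0,0],[0,0,-4],6.5]
    - [[0,0,0],[0,0,-2.6],6.5]
    - [[0,0,0],[0,0,-1.5],6.5]
    - [[0,0,0],[0,0,0],6.5]
    - [[0,0,0],[0,0,0],3.5]
    - [[0,0,0],[0,0,0],3.5]
    - [[0,0,0],[0,0,0],3.5]
  force: 50

```text
clock: 12.68
position: [0.5173, 0.0142, 0.0198]
ee_rot: [0.001, 0.753, 0.658, 0.001]
contact_force: [-1.2, -2.8, 6.1]
width: 0.0379
gripper_force: 50.7
```

>>> drive_tool:
  rows:
    - [[0,0,0],[0,0,0],3.5]
    - [[0,0,0],[0,0,0],3.5]

```text
clock: 12.92
position: [0.5174, 0.0142, 0.0198]
ee_rot: [0.001, 0.753, 0.658, 0.001]
contact_force: [-1.6, -2.2, 6.0]
width: 0.0381
gripper_force: 50.7
```

>>> drive_tool:
  rows:
    - [[0,0,0],[0.02,0.2,0],3.5]
    - [[0,0,0],[0.02,0.2,0],3.5]
    - [[0,0,0],[0,0,0],3.5]
    - [[0,0,0],[0,0,0],3.5]

```text
clock: 13.42
position: [0.5179, 0.0164, 0.0198]
ee_rot: [0.003, 0.753, 0.658, -0.001]
contact_force: [-0.9, -8.3, 6.8]
width: 0.038
gripper_force: 50.6
```

>>> drive_tool:
  rows:
    - [[0,0,0],[0.02,0.15,0],3.5]
    - [[0,0,0],[0,0,0],3.5]
    - [[0,0,0],[0,0,0],3.5]

```text
clock: 13.8
position: [0.5181, 0.0177, 0.0198]
ee_rot: [0.003, 0.753, 0.658, -0.001]
contact_force: [-0.8, -8.1, 6.4]
width: 0.0378
gripper_force: 50.6
```

Moved 3.5 mm. I'll release, retreat and look again from the low view.

>>> drive_tool:
  rows:
    - [[0,0,0],[0,0,0],6.5]
    - [[0,0,0],[0,0,0],6.5]
    - [[0,0,0],[0,0,0],6.5]
    - [[0,0,0],[0,0,3],6.5]
    - [[0,0,0],[0,0,4.5],6.5]
    - [[0,0,0],[0,0,4.5],6.5]

```text
clock: 14.55
position: [0.5168, 0.0205, 0.1394]
ee_rot: [-0.0, 0.753, 0.658, -0.0]
contact_force: [0.5, -0.7, 0.2]
width: 0.065
gripper_force: 0.0
```

>>> drive_tool:
  rows:
    - [[0.184,-0.024,0],[1.2,-0.6,-0.5],6.5]
    - [[0.184,-0.024,0],[1.2,-0.6,-0.5],6.5]
    - [[0.184,-0.024,0],[1.2,-0.6,-0.5],6.5]
    - [[0.184,-0.024,0],[1.2,-0.6,-0.5],6.5]
    - [[0.184,-0.024,0],[1.2,-0.6,-0.5],6.5]
    - [[0.184,-0.024,0],[1.2,-0.6,-0.5],6.5]
    - [[0.184,-0.024,0],[1.2,-0.6,-0.5],6.5]
    - [[0,0,0],[0,-1,-1],6.5]

```text
clock: 15.55
position: [0.6006, -0.0328, 0.0882]
ee_rot: [-0.403, 0.602, 0.521, 0.452]
contact_force: [-0.0, 0.0, 1.1]
width: 0.0651
gripper_force: 0.0
```

>>> drive_tool:
  rows:
    - [[0,0,0],[0,-1,-1.5],6.5]
    - [[0,0,0],[0,0,-1],6.5]
    - [[0,0,0],[0,0,0],6.5]
    - [[0,0,0],[0,0,0],6.5]

```text
clock: 16.05
position: [0.6011, -0.0412, 0.07]
ee_rot: [-0.4, 0.6, 0.525, 0.453]
contact_force: [-0.2, 0.3, 0.8]
width: 0.0652
gripper_force: 0.0
```

```bash
python3 -c "
from m import *
im=meas('w6')
c=np.load('w6.npy',allow_pickle=True).item()
cv2.imwrite('pics/w6c.png',cv2.resize(im[140:260,120:380,::-1].astype(np.uint8),None,fx=3,fy=3,interpolation=cv2.INTER_CUBIC))"
```

```text
cam rel: xp -0.22841995562135678 z 0.1833718862838525 [ 0.60113314 -0.04121537  0.06998771] 16.05
tip pred [333.46114713 191.79460055]
174 [51, 49, 49, 63, 148, 232, 244, 245, 245, 245, 245, 244, 236, 212, 194, 189, 195, 208, 214, 217, 217, 216, 213, 205, 189, 171, 152, 135, 120, 103, 93, 85, 76, 72, 72, 72, 72, 78, 94, 100, 100, 99]
bar top/ax/bot 0.035 [192.87 199.66 206.45]
bar top/ax/bot 0.037 [190.94 197.76 204.57]
tip front top edge 0.0075 0.041 188.87
tip front top edge 0.0075 0.043 186.96
tip front top edge 0.009 0.041 188.01
tip front top edge 0.009 0.043 186.1
```

View pics/w6c.png

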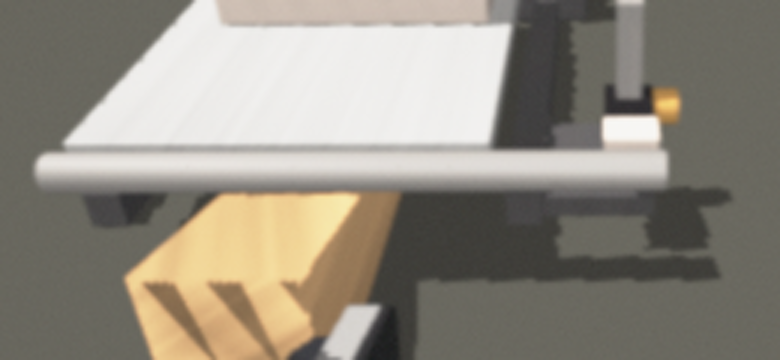

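The crop shows the wedge flat under the bar, and the white tip's visible top offset is 3.75 px above the bar's top edge. Level would be 3.7 px. I'll retreat and hand in.

>>> drive_tool:
  rows:
    - [[0,0,0],[0,-2,3],6.5]
    - [[0,0,0],[0,-2,3],6.5]
    - [[0,0,0],[0,0,3],6.5]
    - [[0,0,0],[0,0,0],6.5]
    - [[0,0,0],[0,0,0],6.5]

```text
clock: 16.88
position: [0.6008, -0.0815, 0.1578]
ee_rot: [-0.401, 0.6, 0.524, 0.453]
contact_force: [-0.4, -0.4, 0.2]
width: 0.0652
gripper_force: 0.0
```

```bash
python3 -c "
from rig import job
print(job.sign_off())"
```

```text
the job is handed in; nothing more can be done
None
```

The tall wedge is under the plate, flat on the bench, with the bar level with the mark to within about 1 mm by the wrist camera; I handed the job in at about 17 s with the gripper clear, and no verdict came back.

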